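Turn a stack-nest tote so that it stacks over a panel meter

ROBOT

A 7-joint arm with a two-finger parallel gripper is mounted at the origin on the work surface. World frame = base frame: x ahead of the robot, y to its left, z up, the work surface at z = 0. Lengths are in m, angles in degrees, forces in N, time in s.
With the tool pointing down it reaches from about 0.4 to 0.875 m from the base axis. Payload 4.4 kg.
Tool frame: the origin (TCP) lies midway between the tips of the shut fingers; the grasp point (between the pads) lies 19 mm behind it; z points along the fingers, y is the line along which they close (so a half turn about z gives the same grasp; the last joint's range is limited). The gripper opens to 85 mm and grips with 20 to 120 N. Pads are 22 mm wide; open, the fingers measure 114 mm over their backs; the gripper's body (76 mm by 85 mm) begins 54 mm behind the grasp point. The pads swing forward as they close: fully open they stand 13 mm farther back than shut.
Start: joints at [65.157, 36.005, 2.206, 86.941, -1.547, 57.084, -1.146], TCP at [0.234, -0.607, 0.231] pointing down, gripper open.
Joint ranges: [-175.42, 175.42], [-21.48, 121.26], [-71.46, 75.88], [10.55, 141.38], [-63.04, 243.04], [13.31, 113.54], [-168.57, 168.57]. Speed limits (degrees/s): [147.25, 147.25, 180, 180, 180, 180, 180].

INTERFACE

Orientations are given as [roll, pitch, yaw] about the fixed x, y, z axes, in that order (R = Rz(yaw) Ry(pitch) Rx(roll)).
In Python, from bench import * gives the robot as it stands. The module is installed in compiled form; this text tells all that it offers.
- The arm moves only by the tool arm_command, never from a script. Its arguments are lists of equal length, an entry for each row: "linear": the shift along the tool's x, y, z in m, a list of three; "twist": the turn, a rotation vector about the tool's x, y, z in degrees, a list of three. A call has 1 to 20 rows; each row shifts and turns the commanded pose from where the row before left it, along the tool's axes as they then stand; what a row does not reach is not made up. A row lasts 1/8 s, in which the tool goes at most 62.5 mm and 10.7 degrees, less where a joint would pass 70% of its speed; a pose out of reach is approached as far as the arm can. A call is refused whole if a number of a shift passes 0.0625 or a number of a turn 10.7, either way. A call with a gripper value outside its range is refused whole. "claw" is the opening, from 0 (shut) to 1 (fully open), set as the call begins (left out, the last holds). The fingers move at their own pace and stop on an object; "squeeze" is the grip in N (left out, the last holds). Time passes only in rows, so rows that do not move let the fingers close. It gives the time, the measured TCP pose, the force, the opening and the grip force at its end, in the units of the state.
- read_state(): the state, without advancing time (a new reading comes with each control period).
- snapshot(name): name is "scene" or "top" or "wrist"; returns the picture (420x560x3 uint8, blue, green, red); there is no depth.
- calibration(name): a dict with "fovy" (degrees; the focal length in pixels is half the picture's height over the tangent of half this angle, whatever the lens; pixels are square), "cx", "cy" (the principal point, pixels), "R" (3x3) and "t" (3): a world point X has camera coordinates R X + t; the wrist camera has in their place "T_tool_cam" (4x4, takes a point from camera to tool coordinates, whose origin is the TCP and whose axes are the flange's). Camera axes: x right, y down, z forward; pixel columns grow to the right and rows downward; lengths in m; the calibration is good to about 2 mm. A picture is of the moment at which its call begins: read the wrist's pose just before it. calibration takes no time and is no camera call.
- job_done(): hands the job in; it is judged then, once.
The state is a dict: "clock": time; "joint_pos": joint angles; "joint_vel": joint speeds; "tau": joint torques, N m; "ee_pos": TCP position; "tcp_rot": TCP orientation; "contact_force": force on the tool from outside, world axes, zero at the start; "torque": the same for the moment, N m; "opening": finger opening in m; "gripper_force": force on a finger pad.
Only numpy, scipy, OpenCV 4.12 (cv2) and the standard library are available. Lean on these libraries where they do the work, as an engineer would, in place of code of your own. Each camera call takes 0.05 s, during which the arm holds its last target. There are 200 camera calls.

TASK

An empty blue tote stands on its yellow end; keep hold of it while you lower it over onto its base on the bench, without letting it topple or slam down, and let go of it. Then take it again another way and stack it on top of the other blue tote, which holds a panel meter, with the two yellow ends at opposite ends (with the yellow ends together it nests and presses on the meter); it must end seated level inside the lower tote's rim, set down gently and released. The loaded tote stays where it stands, the meter must not be touched, and the other things on the bench are left alone.

Things in the scene. Friction and masses are not known exactly. Their poses are not given: they have to be found in the camera images.
- tote_mid (a point): Centre (in the hollow) of the empty blue open tote to be stacked. x along it to its yellow end, y across, z from floor to mouth. Body 124 (x) x 60 (y) x 60 (z) mm, straight smooth walls 3 mm, 0.2-0.35 kg; 150 mm over its end ribs. Starts standing on its yellow end (x down), 150 mm tall, mouth facing roughly away from the robot, floor roughly towards it.
- tote_yellow (a point): Middle of the plane of that tote's yellow end, 75 mm along x from tote_mid, same axes. Full-height ribs stand out 13 mm from both end walls, to 75 mm from the centre: two at the corners of the yellow end (12 mm wide, centred 24 mm either side of the middle), one 24 mm wide at the middle of the blue end. It starts standing on the two yellow ribs.
- tote: The same empty tote: origin at the centre of its underside, 30 mm below tote_mid along its z, same axes. It can be gripped across its 60 mm width on the outside of its flat side walls; gripped with 12 N it turns with the gripper, gripped lightly (3 N) it swivels between the fingers when its lower edge bears on the bench.
- base_tote: The loaded blue tote, upright on the bench at any yaw, 164 (x) x 76 (y) x 62 (z) mm, walls and floor 4 mm, 0.6 kg. Origin: centre of its underside; x to its yellow end, z up. Inside 156 x 68 mm. Stacking ledges reach 12 mm in from its ends, tops 8 mm below the rim (54 mm up): one in the middle of the yellow end (28 mm wide), two in the corners of the blue end (16 mm wide).
- base_yellow (a point): Yellow end of the loaded tote, inside, 78 mm along x from its origin and 54 mm up (ledge top). With yellow ends opposed the empty tote's ribs rest on the ledges, its underside 54 mm above the loaded one's, with 3 mm play either way along and 4 mm across. Yellow ends together: the ribs pass the ledges and it drops in.
- meter: Black and white panel meter, 52 x 52 x 30 mm, lying on the floor of the loaded tote; origin at the centre of its underside. Not to be touched.
- multimeter: yellow hand multimeter, 130 x 68 x 42 mm, lying flat; bystander
- screwdriver: screwdriver 170 mm long lying flat; bystander
- morse_key: brass morse key on a 120 x 70 mm wooden base, 45 mm high; bystander
- coil: copper coil bobbin, 64 mm across, 54 mm high; bystander
- valve: amber glass radio valve standing, 46 mm across, 84 mm high; bystander
- oil_can: red can, 56 mm across, 120 mm high; bystander
- knob_tray: shallow wooden tray of knobs, 150 x 110 x 30 mm; bystander
Things that resemble listed ones, but are neither listed nor needed, are in the scene too. Leave any pink or turquoise look-alike of the base_tote alone.

How it is judged (in metres and radians):
On the way:
1. the empty tote stands upright on its base on the bench, let go (angle between tote_mid's own z axis and vertical below 0.06 rad and height (world z) of tote_mid below 0.036 m and contact force between the fingers and tote below 0.1 N), for 0.2 s.
At the end, for the whole second after the job is handed in: The empty tote rests released and still on the ledges of the loaded one, with yellow ends opposed, centred within 6 mm along and 7 mm across, its underside 50 to 57.5 mm above the loaded one's, floors parallel and the loaded tote upright within 0.04 rad (x of tote_mid in the frame of base_tote between -0.006 and 0.006 m and y of tote_mid in the frame of base_tote between -0.007 and 0.007 m and z of tote_mid in the frame of base_tote between 0.08 and 0.0875 m and x of tote_yellow in the frame of base_tote below -0.06 m and angle between the z axis of tote_mid and the z axis of base_tote, either way round below 0.04 rad and angle between base_tote's own z axis and vertical below 0.04 rad and linear speed of each of tote, base_tote below 0.02 m/s and contact force between the fingers and tote below 0.1 N); the robot touches nothing.
It fails at once if the empty tote topples or drops (turns faster than 6 rad/s) (angular speed of tote above 6 rad/s).
It fails at once if the empty tote is set on the loaded one with more than 50 N (contact force between tote and base_tote above 50 N).
It fails at once if the meter is touched by the tote or the robot (contact force between any of tote, the arm, the fingers and meter above 0.5 N).
It fails at once if the loaded tote is shifted by more than 40 mm (distance of base_tote from where it was at the start of the episode above 0.04 m).
It fails at once if a bystander is moved by more than 40 mm (distance of any of multimeter, screwdriver, morse_key, coil, valve, oil_can, knob_tray from where it was at the start of the episode above 0.04 m).
It also fails if it takes over 64 s, if anything falls off the work surface, if the arm or the gripper's body presses on something with over 40 N, if the wrist force passes 120 N, or if a joint passes its speed limit or range.

## Working session

There is one attempt and no reset: what is moved stays moved. The work goes in short steps, Python scripts to look and compute and a tool call to move; the robot and the scene stay as the last step left them, time stands still between calls to the robot, and variables do not carry over. Pictures are saved under pics/ and viewed, at most 10 in all, crops included, and the job is handed in when it is done.

Besides the shell and the picture viewer there is one more tool, called after ">>>" in YAML: its name, and indented under it one key for each argument. arm_command: Moves the arm, as the interface text tells. Its arguments: {"type":"object","properties":{"linear":{"type":"array","items":{"type":"array","items":{"type":"number"}}},"twist":{"type":"array","items":{"type":"array","items":{"type":"number"}}},"claw":{"type":"number"},"squeeze":{"type":"number"}},"required":["linear","twist"]}

```bash
mkdir -p pics; python3 - <<'E'
from bench import *
import cv2,numpy as np
s=read_state();print(s)
for n in("scene","top"):
    im=snapshot(n);cv2.imwrite(f"pics/{n}0.png",im)
    print(n,calibration(n))
print(calibration("wrist"))
a=cv2.imread("pics/scene0.png");b=cv2.imread("pics/top0.png")
E
```

```text
{'clock': 0.0, 'joint_pos': array([65.15504771, 36.05836502,  2.20306984, 86.99659187, -1.54759848,
       57.08418173, -1.14787234]), 'joint_vel': array([-0.02029846, -0.06497245,  0.01011847,  0.00793512, -0.02338355,
       -0.00310267,  0.04751946]), 'tau': array([-9.12965952e-04, -5.63407195e+01,  1.22581366e+00, -1.93451107e+01,
        1.11070729e-02,  1.03710510e-02,  5.90374512e-06]), 'ee_pos': array([ 0.23352958, -0.60592263,  0.23039218]), 'tcp_rot': array([-1.79890559e+02,  1.22389352e-03,  2.10721784e+01]), 'contact_force': array([ 0.18433228,  0.31753828, -0.29581912]), 'torque': array([-0.00037991,  0.02547362,  0.02229225]), 'gripper_force': 0.0, 'opening': 0.08508470438745498}
scene {'fovy': 51.829501675415244, 'cx': 280.0946355364129, 'cy': 205.71418762610725, 'R': array([[ 0.60455562,  0.79644686, -0.01359776],
       [ 0.53773186, -0.42064888, -0.73068391],
       [-0.58767079,  0.43442711, -0.68258049]]), 't': array([-0.33535306, -0.24625906,  1.60155964])}
top {'fovy': 51.304538411091954, 'cx': 278.3362802234385, 'cy': 213.30436161624303, 'R': array([[ 0.01623277, -0.99957434, -0.02424139],
       [-0.9833656 , -0.01157348, -0.18126815],
       [ 0.18091043,  0.02678063, -0.98313489]]), 't': array([0.0081369 , 0.56259143, 1.31739519])}
{'fovy': 64.27329683647628, 'cx': 282.4476685623096, 'cy': 210.64909089270165, 'T_tool_cam': array([[ 4.48205432e-04, -9.53644865e-01, -3.00933998e-01,
         7.64814822e-02],
       [ 9.99999678e-01,  2.27248624e-04,  7.69241117e-04,
         6.02391249e-04],
       [-6.65196004e-04, -3.00934246e-01,  9.53644660e-01,
        -1.42315350e-01],
       [ 0.00000000e+00,  0.00000000e+00,  0.00000000e+00,
         1.00000000e+00]])}
```

View pics/scene0.png

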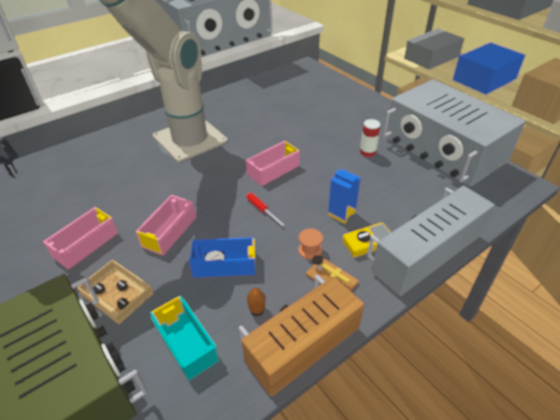

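View pics/top0.png

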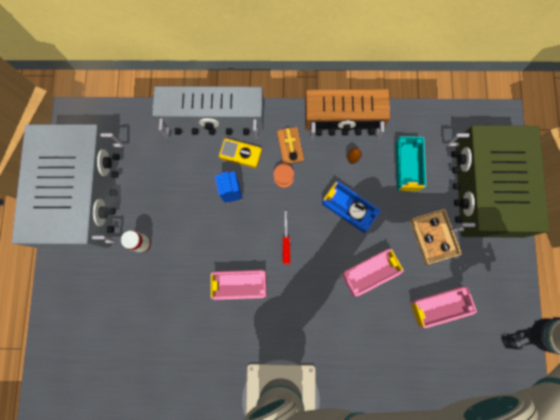

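The scene shows the standing blue tote at scene (343,195) / top (228,186). The loaded blue tote, with the meter inside, is at scene (224,257) / top (352,206). The pink ones at top (238,285), (373,271), (445,307) and the turquoise one at (411,163) are look-alikes. I'll measure the two blue ones and confirm them in an enlarged crop.

```bash
cat > h.py <<'E'
from bench import *
import cv2,numpy as np
from scipy.spatial.transform import Rotation as Ro
def cam(n,s=None):
    c=calibration(n);f=210/np.tan(np.radians(c["fovy"]/2))
    if n=="wrist":
        T=np.eye(4);T[:3,:3]=Ro.from_euler("xyz",s["tcp_rot"],degrees=True).as_matrix();T[:3,3]=s["ee_pos"]
        M=np.linalg.inv(T@c["T_tool_cam"]);R,t=M[:3,:3],M[:3,3]
    else:R,t=c["R"],c["t"]
    return np.array([[f,0,c["cx"]],[0,f,c["cy"]],[0,0,1]]),R,t
def ray(C,p,z):
    K,R,t=C;d=R.T@np.linalg.inv(K)@[p[0],p[1],1];o=-R.T@t
    return o+d*(z-o[2])/d[2]
def proj(C,X):
    K,R,t=C;q=K@(R@np.asarray(X)+t);return q[:2]/q[2]
def mask(im,col):
    h=cv2.cvtColor(im,cv2.COLOR_BGR2HSV)
    lo,hi={"blue":((105,140,50),(125,255,255)),"yellow":((22,150,90),(33,255,255))}[col]
    return cv2.inRange(h,lo,hi)
def blobs(m,amin=60):
    cs,_=cv2.findContours(m,cv2.RETR_EXTERNAL,cv2.CHAIN_APPROX_NONE)
    return [c for c in cs if cv2.contourArea(c)>amin]
E
python3 - <<'E'
from h import *
b=cv2.imread("pics/top0.png");a=cv2.imread("pics/scene0.png")
C=cam("top")
for c in blobs(mask(b,"blue")):
    r=cv2.minAreaRect(c);p=cv2.boxPoints(r);print("blue",r)
    for z in(.062,.15):print(z,[ray(C,q,z)[:2].round(3).tolist() for q in p],ray(C,r[0],z).round(3))
for c in blobs(mask(b,"yellow"),10):
    m=c.reshape(-1,2).mean(0);print("yel",m,ray(C,m,.06).round(3))
cr=lambda i,x,y,w=100,h=75:cv2.resize(i[y:y+h,x:x+w],(400,300),interpolation=cv2.INTER_CUBIC)
cv2.imwrite("pics/crop1.png",np.vstack([np.hstack([cr(b,190,150),cr(b,305,165)]),np.hstack([cr(a,295,160),cr(a,180,220)])]))
E
```

```text
blue ((351.0662841796875, 206.85806274414062), (52.8931884765625, 28.635454177856445), 34.508522033691406)
0.062 [[0.593, -0.117], [0.669, -0.168], [0.574, -0.302], [0.5, -0.25]] [ 0.583 -0.21   0.062]
0.15 [[0.574, -0.111], [0.645, -0.158], [0.557, -0.283], [0.488, -0.235]] [ 0.566 -0.197  0.15 ]
blue ((227.79412841796875, 186.1764678955078), (30.316951751708984, 22.313274383544922), 75.96376037597656)
0.062 [[0.684, 0.224], [0.703, 0.156], [0.607, 0.129], [0.589, 0.197]] [0.646 0.176 0.062]
0.15 [[0.66, 0.208], [0.677, 0.144], [0.588, 0.12], [0.571, 0.182]] [0.624 0.163 0.15 ]
yel [418.08333333 314.27083333] [ 0.262 -0.403  0.06 ]
yel [212.95238095 285.19047619] [0.337 0.21  0.06 ]
yel [394.61904762 260.97619048] [ 0.418 -0.339  0.06 ]
yel [411.875  187.0625] [ 0.649 -0.4    0.06 ]
yel [330.44444444 191.33333333] [ 0.633 -0.146  0.06 ]
yel [237.92517007 151.97959184] [0.759 0.148 0.06 ]
yel [289.39534884 139.3255814 ] [ 0.803 -0.016  0.06 ]
```

View pics/crop1.png

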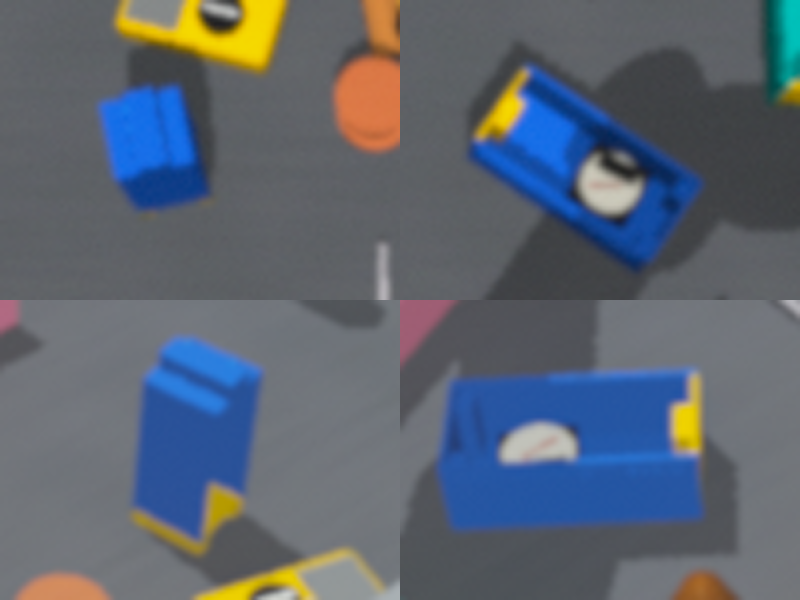

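The crop confirms both. The left-hand tote is the tall empty one on its yellow end, with the blue rib on top. The right-hand one holds the meter, with its yellow end towards top (328,190). I'll move above the standing tote for a closer look.

>>> arm_command:
  linear:
    - [0.0385,-0.036,-0.0025]
    - [0.0385,-0.036,-0.0025]
    - [0.0385,-0.036,-0.0025]
    - [0.0385,-0.036,-0.0025]
    - [0.0385,-0.036,-0.0025]
    - [0.0385,-0.036,-0.0025]
    - [0.0385,-0.036,-0.0025]
    - [0.0385,-0.036,-0.0025]
    - [0.0385,-0.036,-0.0025]
    - [0.0385,-0.036,-0.0025]
    - [0.0385,-0.036,-0.0025]
    - [0.0385,-0.036,-0.0025]
    - [0.0385,-0.036,-0.0025]
    - [0.0385,-0.036,-0.0025]
    - [0.0385,-0.036,-0.0025]
    - [0.0385,-0.036,-0.0025]
    - [0,0,0]
    - [0,0,0]
  twist:
    - [0,0,0]
    - [0,0,0]
    - [0,0,0]
    - [0,0,0]
    - [0,0,0]
    - [0,0,0]
    - [0,0,0]
    - [0,0,0]
    - [0,0,0]
    - [0,0,0]
    - [0,0,0]
    - [0,0,0]
    - [0,0,0]
    - [0,0,0]
    - [0,0,0]
    - [0,0,0]
    - [0,0,0]
    - [0,0,0]
  claw: 1

```text
clock: 2.35
ee_pos: [0.6009, 0.1517, 0.2706]
tcp_rot: [180.0, 0.1, 21.1]
contact_force: [0.3, -1.1, 1.0]
opening: 0.0855
gripper_force: 0.0
```

```bash
python3 - <<'E'
from h import *
s=read_state();print(s["ee_pos"],s["tcp_rot"],s["joint_pos"])
im=snapshot("wrist");cv2.imwrite("pics/w1.png",im);C=cam("wrist",s)
for c in blobs(mask(im,"blue"),300):
    r=cv2.minAreaRect(c);print(r,cv2.contourArea(c))
    ap=cv2.approxPolyDP(c,5,True).reshape(-1,2)
    for p in ap:print(p,ray(C,p,.137)[:2].round(4),ray(C,p,.15)[:2].round(4))
E
```

```text
[0.60093642 0.15170114 0.27061758] [1.79956896e+02 1.04616638e-01 2.10744244e+01] [-14.46831124  31.3038984   -3.76632355  89.07867891   2.32023257
  59.79477575 -87.78444001]
((544.9755859375, 283.1908264160156), (141.958740234375, 81.51526641845703), 61.26020431518555) 3554.5
[529 211] [ 0.6677 -0.0526] [ 0.6679 -0.0417]
[476 242] [ 0.6259 -0.0249] [ 0.6281 -0.0153]
[522 326] [ 0.5651 -0.113 ] [ 0.5702 -0.0993]
[556 358] [ 0.5449 -0.1664] [ 0.5509 -0.1502]
[559 312] [ 0.5914 -0.1373] [ 0.5952 -0.1224]
[541 317] [ 0.5804 -0.1244] [ 0.5848 -0.1101]
[521 285] [ 0.6033 -0.0868] [ 0.6065 -0.0743]
[536 271] [ 0.6207 -0.0915] [ 0.6231 -0.0788]
[559 269] [ 0.63   -0.1101] [ 0.632  -0.0965]
[559 238] [ 0.6558 -0.0919] [ 0.6566 -0.0791]
[511 264] [ 0.6185 -0.0661] [ 0.6211 -0.0546]
[480 241] [ 0.628  -0.0277] [ 0.6301 -0.018 ]
[527 213] [ 0.6655 -0.052 ] [ 0.6659 -0.0411]
[559 226] [ 0.6654 -0.0851] [ 0.6657 -0.0727]
((279.1244201660156, 152.129638671875), (75.66368103027344, 79.98463439941406), 7.523819446563721) 5402.0
[247 111] [0.6582 0.2029] [0.6589 0.2017]
[240 183] [0.6011 0.1891] [0.6045 0.1887]
[310 192] [0.6151 0.1311] [0.6178 0.1333]
[321 120] [0.6729 0.1456] [0.6729 0.1471]
```

View pics/w1.png

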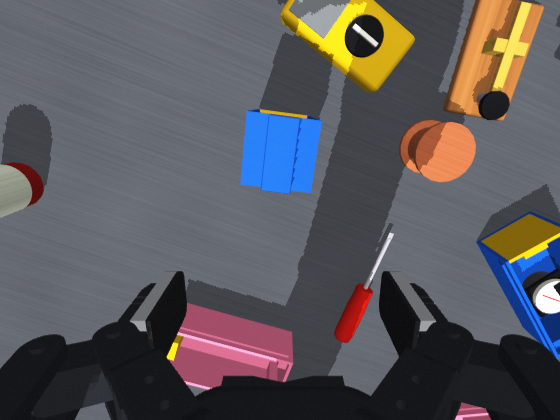

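Tote centre (0.637, 0.167), mouth yaw 13.9°, width 59.7 mm and depth 58.7 mm, all as given. I'll tilt 45° and come in from the mouth side.

>>> arm_command:
  linear:
    - [0,0,0]
    - [0,0,0]
    - [0,0,0]
    - [0,0,0]
    - [0,0,0]
    - [0,0,0]
    - [0.027,-0.0012,0]
    - [0.027,-0.0012,0]
    - [0.027,-0.0012,0]
    - [0.027,-0.0012,0]
    - [0.027,-0.0012,0]
    - [0,0,0]
    - [0,0,0]
  twist:
    - [0,0,7.2]
    - [0,-9,0]
    - [0,-9,0]
    - [0,-9,0]
    - [0,-9,0]
    - [0,-9,0]
    - [0,0,0]
    - [0,0,0]
    - [0,0,0]
    - [0,0,0]
    - [0,0,0]
    - [0,0,0]
    - [0,0,0]

```text
clock: 4.03
ee_pos: [0.6837, 0.1755, 0.1948]
tcp_rot: [-179.6, 32.7, 12.6]
contact_force: [0.3, 0.1, -0.4]
opening: 0.0854
gripper_force: 0.0
```

```bash
python3 - <<'E'
from h import *
s=read_state();print(s["ee_pos"],s["tcp_rot"],s["joint_pos"])
R=Ro.from_euler("xyz",s["tcp_rot"],degrees=True).as_matrix();print(R.round(3))
print(R.T@(np.array([.6238,.1640,.1056])-s["ee_pos"]))
E
```

```text
[0.68371973 0.17554575 0.19484702] [-179.55084238   32.66647592   12.577607  ] [-16.53276928  67.63042158   4.02027325  31.56886152  -5.32856764
 113.50327931 -92.16014929]
[[ 0.822  0.214 -0.528]
 [ 0.183 -0.977 -0.11 ]
 [-0.54  -0.007 -0.842]]
[-0.00317718 -0.00093246  0.10806362]
```

J6 hit its upper limit, so the tilt stopped at 33°. I'll fit a small kinematic model to the three readings to see which tilts are feasible.

```bash
cat > kin.py <<'E'
from h import *
import itertools
from scipy.optimize import least_squares
D=[([65.155,36.058,2.203,86.997,-1.548,57.084,-1.148],[.23353,-.60592,.23039],[-179.89,.001,21.072]),
([-14.468,31.304,-3.766,89.079,2.320,59.795,-87.784],[.60094,.1517,.27062],[179.957,.105,21.074]),
([-16.533,67.630,4.020,31.569,-5.329,113.503,-92.160],[.68372,.17555,.19485],[-179.551,32.666,12.578])]
E=lambda a,x:Ro.from_euler(a,x,degrees=True).as_matrix()
def fk(q,p,s):
    h,L1,e1,L2,e2,L3=p
    A=E("z",s[0]*q[0])@E("y",q[1])@E("z",s[1]*q[2]);P=np.array([0,0,h])+A@[e1,0,L1]
    B=A@E("y",q[3])@E("z",s[2]*q[4]);P=P+B@[e2,0,L2]
    Cc=B@E("y",q[5]);P=P+Cc@[0,0,L3]
    return P,Cc@E("z",s[3]*q[6]+s[4])
def err(p,s):
    o=[]
    for q,x,r in D:
        P,R=fk(q,p,s);o+=list(P-x)+list(.5*Ro.from_matrix(R.T@E("xyz",r)).as_rotvec())
    return np.array(o)
best=None
for s in itertools.product((-1,1),(-1,1),(-1,1),(-1,1),(0,90,180,270)):
    f=least_squares(lambda p:np.r_[err(p,s),1e-3*(p-[.36,.45,0,.45,0,.25])],[.36,.45,0,.45,0,.25])
    if best is None or f.cost<best[0]:best=(f.cost,s,f.x)
_,S,Pm=best
lo=np.array([-175.42,-21.48,-71.46,10.55,-63.04,13.31,-168.57]);hi=np.array([175.42,121.26,75.88,141.38,243.04,113.54,168.57])
def ik(x,R,q0):
    b=None
    for k in range(12):
        q=np.clip(np.array(q0)+(np.random.RandomState(k).randn(7)*25 if k else 0),lo+2,hi-2)
        g=lambda q:np.r_[(lambda PR:np.r_[(PR[0]-x)*10,Ro.from_matrix(PR[1].T@R).as_rotvec()*2])(fk(q,Pm,S)),2e-4*(q-q0)]
        f=least_squares(g,q,bounds=(lo+1,hi-1),x_scale=30)
        e=np.linalg.norm(f.fun[:6])
        if b is None or e<b[0]-1e-3:b=(e,f.x)
        if e<.01 and k==0:break
    return b
E
python3 - <<'E'
from kin import *
print(best,np.abs(err(Pm,S)).max())
q0=D[2][0]
def pose(G,hd,a):  # heading of tool x when down, tilt a: tool z=(-sin a * hd, -cos a)
    R=E("z",hd)@E("y",a)@E("x",180)
    return np.array(G)+.019*R[:,2],R
for a in(33,38,40,42,45):print("start",a,[v.round(2) for v in ik(*pose([.6368,.1672,.119],13.9,a),q0)])
for r in(.5,.57,.65):
  for az in(194,104,-76,150,240):
    for a in(48,55):
      e,q=ik(*pose([r*np.cos(.24),r*np.sin(.24),.032],az,-a),D[1][0]);print("end",r,az,a,e.round(3),q.round(0))
E
```

```text
(np.float64(0.0008911299455582634), (-1, -1, -1, -1, 90), array([-0.20908344,  0.4224351 ,  0.01543367,  0.26632362, -0.3059247 ,
        0.00335148])) 0.03172167070463941
start 33 [np.float64(0.0), array([-19.5 ,  33.58,   5.69, 109.64,  -3.3 ,  70.  , -87.87])]
start 38 [np.float64(0.0), array([-18.99,  33.35,   5.18, 109.84,  -2.81,  74.98, -88.12])]
start 40 [np.float64(0.0), array([-18.81,  33.27,   4.99, 109.91,  -2.63,  76.98, -88.21])]
start 42 [np.float64(0.0), array([-18.63,  33.19,   4.8 , 109.98,  -2.47,  78.98, -88.3 ])]
start 45 [np.float64(0.0), array([-18.37,  33.07,   4.52, 110.07,  -2.25,  81.99, -88.42])]
end 0.5 194 48 0.188 [-67.  68.  75. 140. -42.  77. 157.]
end 0.5 194 55 0.358 [-68.  62.  75. 140. -34.  80. 151.]
end 0.5 104 48 0.0 [  7.  18. -68. 129. -62.  20.  14.]
end 0.5 104 55 0.0 [-65.  77.  75.  67. 235.  95.  14.]
end 0.5 -76 48 0.0 [ -65.   70.   68.  134.  -55.   16. -131.]
end 0.5 -76 55 0.0 [ -63.   76.   72.  132.  -58.   14. -127.]
end 0.5 150 48 0.0 [-13.  15. -37. 138. -50.  52.  50.]
end 0.5 150 55 0.0 [-16.  15. -37. 135. -56.  58.  50.]
en
[... 581 characters left out ...]
.]
end 0.57 240 48 0.0 [ 35.  57. -44. 106.  71.  90. 101.]
end 0.57 240 55 0.0 [ 35.  58. -45. 104.  73.  98. 103.]
end 0.65 194 48 0.0 [ 25.  69. -70. 114.  33.  88.  33.]
end 0.65 194 55 0.0 [ 25.  63. -70. 118.  23.  89.  34.]
end 0.65 104 48 0.0 [ 22.  65. -68. 113.  27.  23. -31.]
end 0.65 104 55 0.0 [-12.  36. -42. 100. -50.  31.  11.]
end 0.65 -76 48 0.0 [ -50.   64.   68.  114.  -25.   22. -150.]
end 0.65 -76 55 0.0 [ -50.   69.   73.  113.  -27.   20. -148.]
end 0.65 150 48 0.0 [ 23.  56. -70. 120.   7.  52.  11.]
end 0.65 150 55 0.0 [ 19.  48. -70. 119. -12.  55.  19.]
end 0.65 240 48 0.0 [ 20.  49. -21.  96.  58.  80. 118.]
end 0.65 240 55 0.0 [ 18.  46. -16.  95.  59.  84. 123.]
```

```bash
python3 - <<'E'
t=open('kin.py').read()
t=t.replace("h,L1,e1,L2,e2,L3=p","h,L1,e1,L2,e2,L3,e3=p").replace("Cc@[0,0,L3]","Cc@[e3,0,L3]")
t=t.replace("1e-3*(p-[.36,.45,0,.45,0,.25])],[.36,.45,0,.45,0,.25])","2e-3*(p-P0)],P0)").replace("best=None","P0=np.array([.36,.42,.0,.42,-.0,.3,.0])\nbest=None",1)
open('kin.py','w').write(t)
E
python3 - <<'E'
from kin import *
print(best[:2],Pm.round(3));print(err(Pm,S).reshape(3,6).round(4))
for P0 in ([.36,.42,.05,.4,-.05,.3,.07],[.3,.4,0,.4,0,.3,0.08]):
    f=least_squares(lambda p:np.r_[err(p,S),2e-3*(p-P0)],P0);print(f.cost,f.x.round(3),err(f.x,S).reshape(3,6)[:,:3].round(4))
E
```

```text
(np.float64(0.0008468678038927318), (-1, -1, -1, -1, 90)) [-0.14   0.516  0.121  0.285 -0.268  0.05   0.136]
[[ 0.0252  0.0089 -0.005   0.     -0.     -0.    ]
 [-0.0111  0.0281  0.0051  0.      0.      0.    ]
 [-0.0008  0.0034 -0.0002 -0.     -0.      0.    ]]
0.0008467618221498324 [-0.14   0.516  0.121  0.285 -0.268  0.05   0.136] [[ 0.0252  0.0089 -0.005 ]
 [-0.0111  0.0281  0.0051]
 [-0.0008  0.0034 -0.0002]]
0.0008467227463364009 [-0.141  0.516  0.121  0.285 -0.268  0.05   0.136] [[ 0.0252  0.0089 -0.005 ]
 [-0.0111  0.0281  0.0051]
 [-0.0008  0.0034 -0.0002]]
```

```bash
python3 - <<'E'
t=open('kin.py').read()
t=t.replace("L3,e3=p","L3,e3,f=p").replace("[e2,0,L2]","[e2,f,L2]").replace("[.36,.42,.0,.42,-.0,.3,.0]","[.365,.42,.0,.42,-.0,.3,.0,0]")
t=t.replace("2e-3*(p-P0)","1e-2*(p-P0)")
open('kin.py','w').write(t)
E
python3 - <<'E'
from kin import *
print(best[:2],Pm.round(3));print(err(Pm,S).reshape(3,6)[:,:3].round(4))
for P0 in ([.365,.395,.02,.385,-.02,.28,.07,-.03],[.365,.395,-.02,.385,.02,.28,.07,-.03]):
    f=least_squares(lambda p:np.r_[err(p,S),1e-2*(p-P0)],P0);print(f.cost,f.x.round(3),err(f.x,S).reshape(3,6)[:,:3].round(4).tolist())
E
```

```text
(np.float64(1.4516771273906841e-06), (-1, -1, -1, -1, 90)) [ 0.299  0.556 -0.016  0.376 -0.021  0.341 -0.009 -0.028]
[[-0.0002  0.0001  0.    ]
 [ 0.0002  0.0001 -0.    ]
 [-0.      0.      0.    ]]
2.1213785793672545e-06 [ 0.297  0.557 -0.015  0.376 -0.023  0.34  -0.007 -0.028] [[-0.0001, 0.0001, -0.0], [0.0001, 0.0001, 0.0], [0.0, -0.0, 0.0]]
2.148546374462396e-06 [ 0.299  0.557 -0.016  0.376 -0.022  0.341 -0.008 -0.028] [[-0.0001, 0.0002, -0.0], [0.0002, 0.0001, 0.0], [-0.0, 0.0, 0.0]]
```

The model fits now. Rerunning the feasibility check.

```bash
cat >> kin.py <<'E'
def pose(G,hd,a):  # tool x heading hd when down, tilt a towards -x
    R=E("z",hd)@E("y",a)@E("x",180)
    return np.array(G)+.019*R[:,2],R
E
python3 - <<'E'
from kin import *
q0=D[2][0]
for a in(30,35,38,40,43):print("start",a,[v.round(2) for v in ik(*pose([.6368,.1672,.119],13.9,a),q0)])
for r in(.5,.6):
  for az in(194,164,134,104,-76,-106,-136):
    for a in(50,58):
      e,q=ik(*pose([r*np.cos(.24),r*np.sin(.24),.032],az,-a),D[1][0]);print("end",r,az,a,e.round(3),q.round(0))
E
```

```text
start 30 [np.float64(0.0), array([-18.73,  61.53,   5.59,  59.93,  -5.34,  88.79, -89.29])]
start 35 [np.float64(0.0), array([-18.25,  64.98,   5.05,  53.84,  -5.05,  96.37, -89.74])]
start 38 [np.float64(0.0), array([-17.98,  67.17,   4.73,  50.02,  -4.9 , 100.97, -90.01])]
start 40 [np.float64(0.0), array([-17.8 ,  68.68,   4.52,  47.39,  -4.82, 104.07, -90.19])]
start 43 [np.float64(0.0), array([-17.55,  71.04,   4.2 ,  43.29,  -4.71, 108.78, -90.48])]
end 0.5 194 50 0.0 [  6.  74. -48.  79.  30.  94.  56.]
end 0.5 194 58 0.0 [  5.  79. -49.  73.  28. 103.  56.]
end 0.5 164 50 0.0 [ 18.  75. -52.  84.  21.  83.  39.]
end 0.5 164 58 0.0 [ 18.  79. -53.  77.  18.  91.  40.]
end 0.5 134 50 0.0 [ 32.  75. -58.  96.  17.  62.  21.]
end 0.5 134 58 0.0 [ 33.  79. -59.  91.  13.  68.  24.]
end 0.5 104 50 0.0 [ 46.  76. -63. 113.  26.  34.  -5.]
end 0.5 104 58 0.0 [ 49.  83. -66. 110.  22.  39.   1.]
end 0.5 -76 50 0.0 [ -77.   86.   69.  109.  -40.   42. -168.]
end 0.5 -76 58 0.0 [-27.  65. -23. 111.  68.  80.  88.]
end 0.5 -106 50 0.0 [-14.  67. -36.  97.  53.  88.  84.]
end 0.5 -106 58 
[... 251 characters left out ...]
.   3. 113.  85.]
end 0.6 164 50 0.0 [ 10.  78. -48.  61.  17.  95.  45.]
end 0.6 164 58 0.0 [  8.  83. -48.  53.  14. 105.  46.]
end 0.6 134 50 0.0 [ 24.  76. -54.  77.  12.  72.  25.]
end 0.6 134 58 0.0 [ 24.  80. -55.  72.   8.  79.  28.]
end 0.6 104 50 0.0 [ 38.  77. -62.  98.  18.  42.   1.]
end 0.6 104 58 0.0 [ 40.  82. -65.  95.  14.  46.   6.]
end 0.6 -76 50 0.0 [ -70.   90.   74.   93.  -40.   52. -168.]
end 0.6 -76 58 0.0 [-28.  66. -17.  96.  67.  80. 103.]
end 0.6 -106 50 0.0 [-17.  70. -29.  78.  52.  92.  98.]
end 0.6 -106 58 0.0 [-20.  74. -27.  73.  52.  99.  99.]
end 0.6 -136 50 0.0 [-10.  76. -36.  62.  40. 104.  85.]
end 0.6 -136 58 0.0 [-14.  80. -31.  54.  38. 113.  89.]
```

>>> arm_command:
  linear:
    - [0,0,0.008]
    - [0,0,0.008]
    - [0,0,0.008]
    - [0,0,0.008]
    - [0,0,0.008]
    - [0,0,0]
    - [0,0,0]
    - [0,0,0]
  twist:
    - [0,0,0]
    - [0,0,0]
    - [0,0,0]
    - [0,0,0]
    - [0,-2,0]
    - [0,-3,0]
    - [0,-2.4,0]
    - [0,0,0]

```text
clock: 5.03
ee_pos: [0.649, 0.1689, 0.1544]
tcp_rot: [-179.4, 39.5, 12.7]
contact_force: [-1.0, -0.1, 0.3]
opening: 0.0855
gripper_force: 0.0
```

```bash
cat > d.py <<'E'
from kin import *
def delta(x,R):
    s=read_state();R0=E("xyz",s["tcp_rot"])
    print("q",s["joint_pos"].round(1),"rot",s["tcp_rot"].round(2))
    print("twist",np.degrees(Ro.from_matrix(R0.T@R).as_rotvec()).round(2),"lin now",(R0.T@(x-s["ee_pos"])).round(4),"lin after",(R.T@(x-s["ee_pos"])).round(4))
E
python3 - <<'E'
from d import *
delta(*pose([.6368,.1672,.119],13.9,40))
E
```

```text
q [-16.4  69.9   2.9  36.1  -4.8 113.5 -92.3] rot [-179.44   39.49   12.73]
twist [-1.3  -0.52 -0.89] lin now [ 0.0129 -0.0003  0.0541] lin after [ 0.0134 -0.0013  0.054 ]
```

>>> arm_command:
  linear:
    - [0,0,0]
    - [0.0067,-0.0006,0]
    - [0.0067,-0.0006,0]
    - [0,0,0.0108]
    - [0,0,0.0108]
    - [0,0,0.0108]
    - [0,0,0.0108]
    - [0,0,0.0108]
    - [0,0,0]
  twist:
    - [-1.3,0,-0.9]
    - [0,0,0]
    - [0,-0.5,0]
    - [0,0,0]
    - [0,0,0]
    - [0,0,0]
    - [0,0,0]
    - [0,0,0]
    - [0,0,0]

```text
clock: 6.15
ee_pos: [0.6196, 0.1628, 0.1019]
tcp_rot: [180.0, 39.4, 13.9]
contact_force: [-0.3, -0.3, 0.3]
opening: 0.0856
gripper_force: 0.0
```

```bash
python3 - <<'E'
from d import *
delta(*pose([.6368,.1672,.119],13.9,40))
im=snapshot("wrist");cv2.imwrite("pics/w2.png",im)
E
```

```text
q [-17.7  68.5   4.2  48.1  -4.6 102.9 -90.4] rot [179.98  39.37  13.88]
twist [ 0.   -0.63 -0.01] lin now [ 0.0027 -0.0002 -0.0055] lin after [ 0.0026 -0.0002 -0.0055]
```

View pics/w2.png

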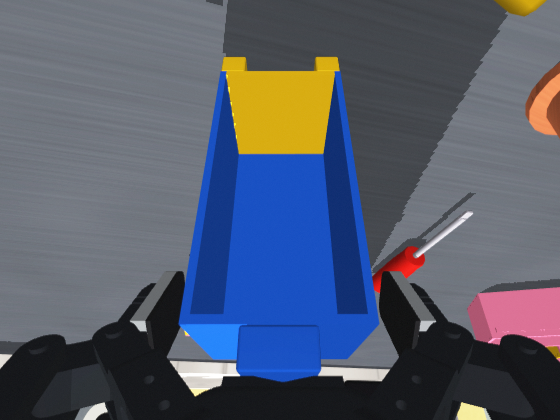

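The fingers straddle the tote evenly (walls at columns 183–375, pads at 165–400). I'll back off 5 mm, grip, and lift a little.

>>> arm_command:
  linear:
    - [0.0026,0,-0.0055]
    - [0,0,0]
    - [0,0,0]
    - [0,0,0]
    - [0,0,0]
    - [0,0,0]
    - [0,0,0]
    - [0,0,0]
  twist:
    - [0,0,0]
    - [0,0,0]
    - [0,0,0]
    - [0,0,0]
    - [0,0,0]
    - [0,0,0]
    - [0,0,0]
    - [0,0,0]
  claw: 1

```text
clock: 7.2
ee_pos: [0.6256, 0.1644, 0.1052]
tcp_rot: [180.0, 39.2, 13.9]
contact_force: [-0.4, 0.4, -0.6]
opening: 0.0852
gripper_force: 0.0
```

>>> arm_command:
  linear:
    - [0,0,0]
    - [0,0,0]
    - [0,0,0]
    - [0,0,0]
    - [0,0,0]
    - [0,0,0]
    - [0,0,0]
    - [0,0,0]
  twist:
    - [0,0,0]
    - [0,0,0]
    - [0,0,0]
    - [0,0,0]
    - [0,0,0]
    - [0,0,0]
    - [0,0,0]
    - [0,0,0]
  claw: 0
  squeeze: 40

```text
clock: 8.2
ee_pos: [0.6257, 0.1645, 0.1053]
tcp_rot: [-180.0, 39.2, 13.9]
contact_force: [0.4, 2.1, 2.0]
opening: 0.0594
gripper_force: 43.8
```

>>> arm_command:
  linear:
    - [-0.0174,0,0.0013]
    - [-0.0174,0,0.0013]
    - [-0.0174,0,0.0013]
    - [-0.0174,0,0.0013]
    - [-0.0174,0,0.0013]
    - [-0.0174,0,0.0013]
    - [-0.0174,0,0.0013]
    - [0,0,0]
    - [0,0,0]
    - [0,0,0]
    - [0,0,0]
    - [0,0,0]
    - [0,0,0]
  twist:
    - [0,0,0]
    - [0,0,0]
    - [0,0,0]
    - [0,0,0]
    - [0,0,0]
    - [0,0,0]
    - [0,0,0]
    - [0,7.84,0]
    - [0,7.84,0]
    - [0,7.84,0]
    - [0,7.84,0]
    - [0,7.84,0]
    - [0,0,0]

```text
clock: 9.82
ee_pos: [0.525, 0.1388, 0.1751]
tcp_rot: [180.0, 0.3, 13.9]
contact_force: [0.8, -0.5, -2.4]
opening: 0.0595
gripper_force: 44.0
```

>>> arm_command:
  linear:
    - [0,0,0]
    - [0,0,0]
    - [0,0,0]
    - [0,0,0]
    - [0,0,0]
    - [0,0,0]
    - [0,0,0]
    - [0,0,0]
    - [0,0,0]
    - [0,0,0]
    - [0,0,0]
    - [0,0,0]
    - [0,0,0]
    - [0,0,0]
    - [0,0,0]
    - [0,0,0]
    - [0,0,0]
    - [0,0,0]
    - [0,0,0]
    - [0,0,0]
  twist:
    - [0,0,-9]
    - [0,0,-9]
    - [0,0,-9]
    - [0,0,-9]
    - [0,0,-9]
    - [0,0,-9]
    - [0,0,-9]
    - [0,0,-9]
    - [0,0,-9]
    - [0,0,-9]
    - [0,0,-9]
    - [0,0,-9]
    - [0,0,-9]
    - [0,0,-9]
    - [0,0,-9]
    - [0,0,-9]
    - [0,0,-9]
    - [0,0,-9]
    - [0,0,-9]
    - [0,0,-9]

```text
clock: 12.32
ee_pos: [0.5303, 0.1392, 0.1745]
tcp_rot: [-180.0, -0.1, -166.0]
contact_force: [0.4, -0.9, -3.4]
opening: 0.0591
gripper_force: 43.9
```

```bash
python3 - <<'E'
from d import *
delta(*pose([.6,.16,.119],193.9,-50.8))
s=read_state();print(s["ee_pos"],s["opening"])
for a in(40,45,50.8):
  for z in (.1,.05):print(a,z,[v.round(1) for v in ik(*pose([.56,.145,z],193.9,-a),s["joint_pos"])])
E
```

```text
q [ 11.7  38.9 -46.7 105.8  35.8  51.3  51.8] rot [-1.7995e+02 -1.4000e-01 -1.6599e+02]
twist [-0.09 50.66  0.08] lin now [-0.0581  0.0034  0.0674] lin after [-0.089   0.0034 -0.0022]
[0.53030151 0.13922966 0.17454663] 0.059089485979884886
40 0.1 [np.float64(0.0), array([  1.8,  66.5, -43. ,  71. ,  26.1,  94.7,  62.1])]
40 0.05 [np.float64(0.0), array([  1.5,  69.9, -41.8,  71.5,  27.7,  91. ,  62.2])]
45 0.1 [np.float64(0.0), array([  0.6,  69.3, -43. ,  66.2,  25.1, 100.9,  62.7])]
45 0.05 [np.float64(0.0), array([  0.3,  72.7, -41.8,  66.4,  26.6,  97.5,  63.1])]
50.8 0.1 [np.float64(0.0), array([ -0.7,  72.7, -43. ,  60.6,  24.1, 108. ,  63.2])]
50.8 0.05 [np.float64(0.0), array([ -1. ,  76.2, -42. ,  60.4,  25.6, 104.9,  63.8])]
```

>>> arm_command:
  linear:
    - [0,0,0.016]
    - [0,0,0.016]
    - [0,0,0.016]
    - [0,0,0]
    - [0,0,0]
    - [0,0,0]
    - [0,0,0]
    - [0,0,0]
    - [0,0,0]
    - [0,0,0]
    - [0,0,0]
  twist:
    - [0,0,0]
    - [0,0,0]
    - [0,0,0]
    - [0,8.45,0]
    - [0,8.45,0]
    - [0,8.45,0]
    - [0,8.45,0]
    - [0,8.45,0]
    - [0,8.45,0]
    - [0,0,0]
    - [0,0,0]

```text
clock: 13.7
ee_pos: [0.5283, 0.1407, 0.1269]
tcp_rot: [-179.9, -50.6, -166.1]
contact_force: [0.0, -0.4, -1.6]
opening: 0.0598
gripper_force: 44.6
```

```bash
python3 - <<'E'
from d import *
s=read_state();x,R=pose([.6,.16,.1],193.9,-50.8)
p=s["ee_pos"].copy();p[2]=.0186
delta(p,R);print(s["ee_pos"])
im=snapshot("wrist");cv2.imwrite("pics/w3.png",im)
im2=snapshot("scene");cv2.imwrite("pics/s3.png",np.hstack([im2[120:270,260:460]]).repeat(3,0).repeat(3,1))
E
```

```text
q [ -1.3  69.6 -39.7  60.1  21.3 109.6  65.6] rot [-179.94  -50.61 -166.12]
twist [-0.04  0.19 -0.01] lin now [-0.0837  0.0001  0.0687] lin after [-0.0839 -0.      0.0684]
[0.52832105 0.14065962 0.12687233]
```

View pics/s3.png

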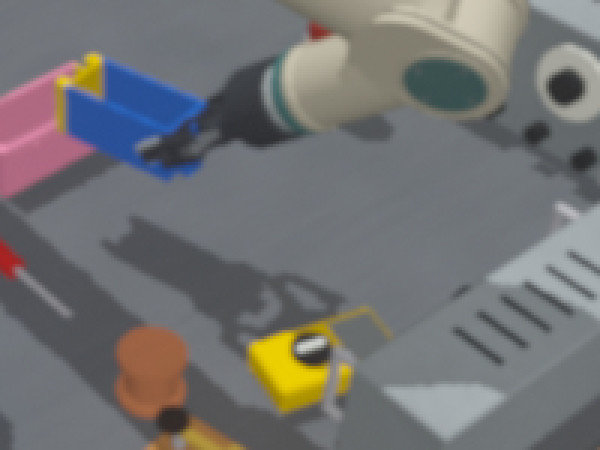

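The tote hangs level, with its yellow end towards the robot and clear of everything. I'll lower it to just above the bench.

>>> arm_command:
  linear:
    - [-0.0101,0,0.0061]
    - [-0.0101,0,0.0061]
    - [-0.0101,0,0.0061]
    - [-0.0101,0,0.0061]
    - [-0.0101,0,0.0061]
    - [-0.0101,0,0.0061]
    - [-0.0101,0,0.0061]
    - [-0.0101,0,0.0061]
    - [-0.0101,0,0.0061]
    - [0,0,0]
    - [0,0,0]
  twist:
    - [0,0.2,0]
    - [0,0,0]
    - [0,0,0]
    - [0,0,0]
    - [0,0,0]
    - [0,0,0]
    - [0,0,0]
    - [0,0,0]
    - [0,0,0]
    - [0,0,0]
    - [0,0,0]

```text
clock: 15.18
ee_pos: [0.5427, 0.1439, 0.0223]
tcp_rot: [180.0, -50.9, -166.1]
contact_force: [0.8, 0.4, -2.2]
opening: 0.059
gripper_force: 44.7
```

```bash
python3 - <<'E'
from d import *
s=read_state();x,R=pose([.6,.16,.1],193.9,-50.8)
p=s["ee_pos"].copy();p[2]=.0186
delta(p,R);print(s["ee_pos"])
E
```

```text
q [ -3.   78.4 -37.9  54.6  24.7 106.4  68. ] rot [ 179.98  -50.94 -166.09]
twist [ 0.01 -0.14  0.01] lin now [-0.0028 -0.      0.0023] lin after [-0.0028 -0.      0.0023]
[0.54274901 0.14393918 0.02226533]
```

>>> arm_command:
  linear:
    - [-0.0008,0,0.0006]
    - [-0.0008,0,0.0006]
    - [-0.0008,0,0.0006]
    - [-0.0006,0,0.0005]
    - [0,0,0]
  twist:
    - [0,0,0]
    - [0,0,0]
    - [0,0,0]
    - [0,0,0]
    - [0,0,0]

```text
clock: 15.8
ee_pos: [0.5428, 0.1438, 0.0188]
tcp_rot: [-180.0, -51.0, -166.1]
contact_force: [0.7, 0.2, 0.5]
opening: 0.0593
gripper_force: 45.0
```

>>> arm_command:
  linear:
    - [-0.0005,0,0.0004]
    - [0,0,0]
    - [0,0,0]
  twist:
    - [0,0,0]
    - [0,0,0]
    - [0,0,0]

```text
clock: 16.18
ee_pos: [0.5428, 0.1438, 0.0188]
tcp_rot: [-180.0, -51.0, -166.1]
contact_force: [1.4, -0.3, 4.8]
opening: 0.0597
gripper_force: 45.3
```

>>> arm_command:
  linear:
    - [0,0,0]
    - [0,0,0]
    - [0,0,0]
    - [0,0,0]
    - [0,0,0]
    - [0,0,0]
    - [0,0,0]
    - [0,0,0]
  twist:
    - [0,0,0]
    - [0,0,0]
    - [0,0,0]
    - [0,0,0]
    - [0,0,0]
    - [0,0,0]
    - [0,0,0]
    - [0,0,0]
  claw: 1

```text
clock: 17.18
ee_pos: [0.5428, 0.1439, 0.0176]
tcp_rot: [180.0, -50.9, -166.1]
contact_force: [0.3, -0.5, 0.2]
opening: 0.0853
gripper_force: 0.0
```

Released upright. I'll rise vertically, straighten the tool, and turn it half round for a top-down regrip.

>>> arm_command:
  linear:
    - [0.0109,0,-0.0088]
    - [0.0109,0,-0.0088]
    - [0.0109,0,-0.0088]
    - [0.0109,0,-0.0088]
    - [0.0109,0,-0.0088]
    - [0,0,0]
    - [0,0,0]
    - [0,0,0]
    - [0,0,0]
    - [0,0,0]
    - [0,0,0]
    - [0.0075,0,-0.03]
    - [0.0075,0,-0.03]
    - [0.0075,0,-0.03]
    - [0.0075,0,-0.03]
  twist:
    - [0,0,0]
    - [0,0,0]
    - [0,0,0]
    - [0,0,0]
    - [0,0,0]
    - [0,-8.5,0]
    - [0,-8.5,0]
    - [0,-8.5,0]
    - [0,-8.5,0]
    - [0,-8.5,0]
    - [0,-8.4,0]
    - [0,0,0]
    - [0,0,0]
    - [0,0,0]
    - [0,0,0]

```text
clock: 19.05
ee_pos: [0.513, 0.1363, 0.2091]
tcp_rot: [-180.0, -0.0, -166.1]
contact_force: [0.6, 0.6, 0.0]
opening: 0.0858
gripper_force: 0.0
```

>>> arm_command:
  linear:
    - [0,0,0]
    - [0,0,0]
    - [0,0,0]
    - [0,0,0]
    - [0,0,0]
    - [0,0,0]
    - [0,0,0]
    - [0,0,0]
    - [0,0,0]
    - [0,0,0]
    - [0,0,0]
    - [0,0,0]
    - [0,0,0]
    - [0,0,0]
    - [0,0,0]
    - [0,0,0]
    - [0,0,0]
    - [0,0,0]
    - [0,0,0]
    - [0,0,0]
  twist:
    - [0,0,9]
    - [0,0,9]
    - [0,0,9]
    - [0,0,9]
    - [0,0,9]
    - [0,0,9]
    - [0,0,9]
    - [0,0,9]
    - [0,0,9]
    - [0,0,9]
    - [0,0,9]
    - [0,0,9]
    - [0,0,9]
    - [0,0,9]
    - [0,0,9]
    - [0,0,9]
    - [0,0,9]
    - [0,0,9]
    - [0,0,9]
    - [0,0,9]

```text
clock: 21.55
ee_pos: [0.5132, 0.1369, 0.2082]
tcp_rot: [-180.0, 0.0, 13.6]
contact_force: [-0.9, -0.3, -1.1]
opening: 0.0854
gripper_force: 0.0
```

```bash
python3 - <<'E'
from d import *
s=read_state();print(s["ee_pos"]);C=cam("wrist",s)
im=snapshot("wrist");cv2.imwrite("pics/w4.png",im)
x,R=pose([.5134,.1366,.042],13.9,0);delta(x,R)
m=mask(im,"blue")|mask(im,"yellow")
for c in blobs(m,2000):
    print(cv2.contourArea(c),cv2.boundingRect(c))
    for p in cv2.approxPolyDP(c,6,True).reshape(-1,2):print(p,ray(C,p,.06)[:2].round(4))
E
```

```text
[0.51315145 0.13689723 0.20820629]
q [-19.9  28.    2.8 107.5  -1.9  44.6 -92.7] rot [-1.7997e+02  4.0000e-02  1.3360e+01]
twist [-0.03  0.04 -0.54] lin now [0.0003 0.0005 0.1852] lin after [1.000e-04 4.000e-04 1.852e-01]
9749.0 (248, 107, 72, 163)
[270 107] [0.5838 0.1639]
[268 120] [0.5733 0.1631]
[248 123] [0.5669 0.179 ]
[252 268] [0.4353 0.1474]
[284 256] [0.4549 0.1204]
[301 257] [0.4577 0.1044]
[302 268] [0.4467 0.1006]
[311 269] [0.4477 0.0919]
[319 123] [0.581  0.1209]
[299 120] [0.5794 0.1379]
[297 107] [0.5891 0.1421]
```

View pics/w4.png

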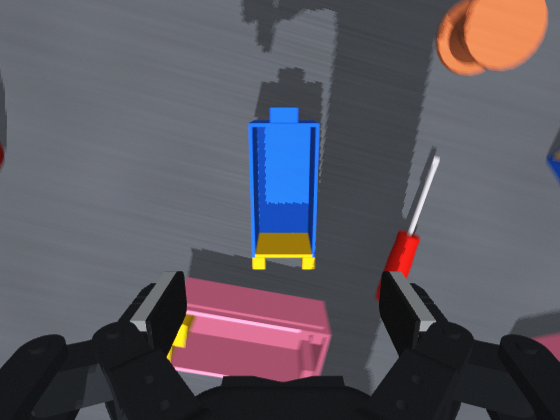

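The tote stands upright with its centre at (0.514, 0.136), 149 mm long (150 expected), yellow end towards the robot (row 262). I'll descend and regrip from above.

>>> arm_command:
  linear:
    - [0,0,0.04]
    - [0,0,0.04]
    - [0,0,0.04]
    - [0,0,0.03]
    - [0,0,0.02]
    - [0,0,0.012]
    - [0,0,0]
  twist:
    - [0,0,0]
    - [0,0,0]
    - [0,0,0]
    - [0,0,0]
    - [0,0,0]
    - [0,0,0]
    - [0,0,0]

```text
clock: 22.48
ee_pos: [0.5131, 0.1366, 0.0254]
tcp_rot: [-180.0, 0.1, 14.0]
contact_force: [-0.0, 0.4, -0.3]
opening: 0.085
gripper_force: 0.0
```

>>> arm_command:
  linear:
    - [0,0,0]
    - [0,0,0]
    - [0,0,0]
    - [0,0,0]
    - [0,0,0]
    - [0,0,0]
    - [0,0,0]
    - [0,0,0]
  twist:
    - [0,0,0]
    - [0,0,0]
    - [0,0,0]
    - [0,0,0]
    - [0,0,0]
    - [0,0,0]
    - [0,0,0]
    - [0,0,0]
  claw: 0
  squeeze: 40

```text
clock: 23.48
ee_pos: [0.5142, 0.1368, 0.0267]
tcp_rot: [-180.0, -0.1, 13.9]
contact_force: [-1.1, 0.4, 6.7]
opening: 0.0597
gripper_force: 44.8
```

```bash
python3 - <<'E'
from d import *
C=cam("top");b=cv2.imread("pics/top0.png")
# base rim corners in top0 (z .062), blue+yellow blob
m=mask(b,"blue")|mask(b,"yellow")
for c in blobs(m,800):
    r=cv2.minAreaRect(c);print(r)
    print([ray(C,q,.062)[:2].round(3).tolist() for q in cv2.approxPolyDP(c,4,True).reshape(-1,2)])
E
```

```text
((351.0662841796875, 206.85806274414062), (52.8931884765625, 28.635454177856445), 34.508522033691406)
[[0.663, -0.17], [0.611, -0.154], [0.595, -0.12], [0.508, -0.251], [0.575, -0.299]]
```

Gripped again. I need one close look at the loaded tote while carrying this one, so I'll work out a viewing pose where the held tote doesn't block it.

```bash
python3 - <<'E'
from d import *
B=np.array([.584,-.21]);u=np.array([np.cos(np.radians(56)),np.sin(np.radians(56))]);v=np.array([-u[1],u[0]])
cor=[np.r_[B+sx*.082*u+sy*.038*v,.062] for sx in(1,-1) for sy in(1,-1)]
q0=read_state()["joint_pos"]
for hd in(-36,-10,13.9,54):
  for a in(0,-10,-20):
    for dist in(.12,.16):
      h=np.radians(hd);R=E("z",hd)@E("y",a)@E("x",180)
      x=np.r_[B-dist*np.array([np.cos(h),np.sin(h)]),.24]
      s={"ee_pos":x,"tcp_rot":Ro.from_matrix(R).as_euler("xyz",degrees=True)};C=cam("wrist",s)
      t=[proj(C,x+R@np.array([.075,sy*.03,z])) for sy in(1,) for z in(-.034,.026)]
      e,q=ik(x,R,q0)
      print(hd,a,dist,"base",[proj(C,c).round(0).tolist() for c in cor],"tote",[k.round(0).tolist() for k in t],e.round(3),q.round(0))
E
```

```text
-36 0 0.12 base [[193.0, 102.0], [183.0, 7.0], [373.0, 96.0], [378.0, -0.0]] tote [[377.0, 111.0], [343.0, 109.0]] 0.0 [   0.   24.   17.  108.   -9.   49. -104.]
-36 0 0.16 base [[189.0, 54.0], [178.0, -49.0], [377.0, 47.0], [382.0, -57.0]] tote [[377.0, 111.0], [343.0, 109.0]] 0.0 [  -3.   21.   18.  113.   -9.   47. -106.]
-36 -10 0.12 base [[199.0, 137.0], [193.0, 55.0], [367.0, 131.0], [367.0, 48.0]] tote [[377.0, 111.0], [343.0, 109.0]] 0.0 [  -6.   21.   21.  117.   -6.   35. -108.]
-36 -10 0.16 base [[197.0, 94.0], [192.0, 9.0], [369.0, 88.0], [369.0, 3.0]] tote [[377.0, 111.0], [343.0, 109.0]] 0.0 [ -10.   17.   23.  122.   -4.   33. -112.]
-36 -20 0.12 base [[202.0, 170.0], [200.0, 97.0], [363.0, 165.0], [360.0, 91.0]] tote [[377.0, 111.0], [343.0, 109.0]] 0.0 [ -17.   19.   31.  125.   -3.   20. -113.]
-36 -20 0.16 base [[203.0, 131.0], [201.0, 59.0], [363.0, 126.0], [360.0, 53.0]] tote [[377.0, 111.0], [343.0, 109.0]] 0.0 [ -24.   16.   35.  130.    0.   19. -118.]
-10 0 0.12 base [[178.0, 55.0], [208.0, -39.0], [345.0, 133.0], [385.0, 51.0]] tote [[377.0, 111.0], [343.0,
[... 2056 characters left out ...]
77.0, 111.0], [343.0, 109.0]] 0.0 [37. 31. -7. 96.  5. 54. -8.]
54 -10 0.12 base [[237.0, 3.0], [320.0, -0.0], [246.0, 181.0], [323.0, 178.0]] tote [[377.0, 111.0], [343.0, 109.0]] 0.0 [ 43.  31. -15.  96.  -3.  53.  -4.]
54 -10 0.16 base [[237.0, -44.0], [320.0, -47.0], [245.0, 140.0], [324.0, 137.0]] tote [[377.0, 111.0], [343.0, 109.0]] 0.0 [ 47.  31. -15.  95.  -3.  54.  -0.]
54 -20 0.12 base [[242.0, 53.0], [316.0, 51.0], [247.0, 212.0], [322.0, 209.0]] tote [[377.0, 111.0], [343.0, 109.0]] 0.0 [ 54.  33. -24.  96.  -9.  53.   3.]
54 -20 0.16 base [[242.0, 16.0], [315.0, 13.0], [247.0, 173.0], [322.0, 170.0]] tote [[377.0, 111.0], [343.0, 109.0]] 0.0 [ 57.  34. -24.  95.  -9.  55.   6.]
```

>>> arm_command:
  linear:
    - [0,0,-0.01]
    - [0,0,-0.04]
    - [0,0,-0.04]
    - [0,0,-0.04]
    - [0,0,-0.04]
    - [0,0,-0.04]
    - [0,0,0]
    - [-0.035,0.0115,0]
    - [-0.035,0.0115,0]
    - [-0.035,0.0115,0]
    - [-0.035,0.0115,0]
    - [-0.035,0.0115,0]
    - [-0.035,0.0115,0]
    - [-0.035,0.0115,0]
    - [-0.035,0.0115,0]
    - [0,0,0]
    - [0,0,0]
  twist:
    - [0,0,0]
    - [0,0,0]
    - [0,0,-8.4]
    - [0,0,-8.4]
    - [0,0,-8.4]
    - [0,0,-8.4]
    - [0,0,-8.5]
    - [0,0,0]
    - [0,0,0]
    - [0,0,0]
    - [0,0,0]
    - [0,0,0]
    - [0,0,0]
    - [0,0,0]
    - [0,0,0]
    - [0,0,0]
    - [0,0,0]

```text
clock: 25.6
ee_pos: [0.4331, -0.1464, 0.2359]
tcp_rot: [-180.0, 0.0, 56.0]
contact_force: [0.1, 0.4, -2.8]
opening: 0.0596
gripper_force: 44.9
```

```bash
python3 - <<'E'
from d import *
s=read_state();print(s["ee_pos"],s["tcp_rot"],s["joint_pos"].round(0),s["opening"]);C=cam("wrist",s)
im=snapshot("wrist");cv2.imwrite("pics/w5.png",im)
m=mask(im,"blue")|mask(im,"yellow")
for c in blobs(m,1500):
    print(cv2.contourArea(c),cv2.boundingRect(c))
    for p in cv2.approxPolyDP(c,5,True).reshape(-1,2):print(p,ray(C,p,.062)[:2].round(4))
E
```

```text
[ 0.43307699 -0.1463809   0.23589753] [-1.79953998e+02  1.03212210e-02  5.60041620e+01] [ 22.  20.  -9. 116.   5.  44. -24.] 0.05957052620015337
41362.5 (190, 110, 184, 278)
[246 113] [ 0.4446 -0.0706]
[244 138] [ 0.43   -0.0876]
[221 138] [ 0.4123 -0.0757]
[190 154] [ 0.3791 -0.0712]
[214 387] [ 0.2294 -0.3033]
[232 372] [ 0.2604 -0.2975]
[280 381] [ 0.2996 -0.3398]
[334 373] [ 0.3587 -0.3655]
[350 387] [ 0.3637 -0.3938]
[362 354] [ 0.3994 -0.3603]
[373 153] [ 0.5225 -0.1666]
[341 137] [ 0.5051 -0.1372]
[319 137] [ 0.4882 -0.1258]
[315 112] [ 0.497  -0.1049]
17635.5 (390, 61, 128, 176)
[406  68] [ 0.5827 -0.1181]
[390 217] [ 0.5054 -0.2317]
[408 236] [ 0.5108 -0.2599]
[482 236] [ 0.5732 -0.3019]
[517  62] [ 0.665  -0.1677]
[429  61] [ 0.6019 -0.1243]
```

View pics/w5.png

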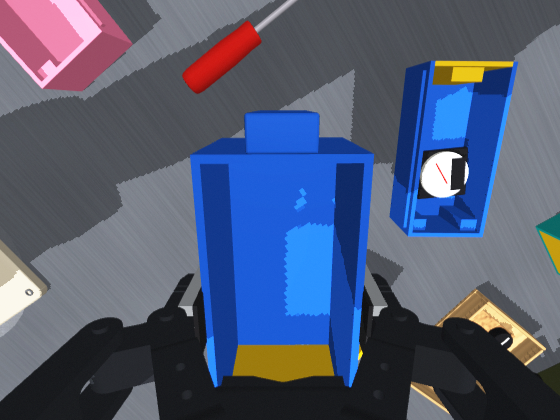

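Rim corners at (429,61), (517,62), (482,236), (408,236) give 163 × 76 mm (164 × 76 expected), centre (0.588, −0.2135), yaw 55.8°, with the yellow end ahead. The held tote's blue end faces it, so the yellow ends are opposed. I'll check the held tote's offset in the tool, then work out the move.

```bash
python3 - <<'E'
from d import *
s=read_state();C=cam("wrist",s);R=E("xyz",s["tcp_rot"])
for p in([190,154],[373,153],[246,113],[318,112]):print(p,(R.T@(ray(C,p,s["ee_pos"][2]+.0333)-s["ee_pos"])).round(4))
R2=E("z",55.8)@E("x",180)
delta(np.array([.5877,-.2135,.17]),R2)
E
```

```text
[190, 154] [ 0.0611 -0.0297 -0.0333]
[373, 153] [ 0.0614  0.0296 -0.0333]
[246, 113] [ 0.0738 -0.0112 -0.0333]
[318, 112] [ 0.0742  0.0114 -0.0333]
q [ 22.   20.3  -9.2 115.9   4.5  44.2 -23.8] rot [-179.96    0.     56.08]
twist [-0.04  0.    0.28] lin now [0.03   0.1658 0.0658] lin after [0.0308 0.1656 0.0659]
```

>>> arm_command:
  linear:
    - [0,0,0]
    - [0.0052,0.0276,0]
    - [0.0052,0.0276,0]
    - [0.0052,0.0276,0]
    - [0.0052,0.0276,0]
    - [0.0052,0.0276,0]
    - [0.0052,0.0276,0]
    - [0,0,0.025]
    - [0,0,0.025]
    - [0,0,0.025]
    - [0,0,0.025]
    - [0,0,0.02]
    - [0,0,0]
    - [0,0,0]
  twist:
    - [0,0,0.25]
    - [0,0,0]
    - [0,0,0]
    - [0,0,0]
    - [0,0,0]
    - [0,0,0]
    - [0,0,0]
    - [0,0,0]
    - [0,0,0]
    - [0,0,0]
    - [0,0,0]
    - [0,0,0]
    - [0,0,0]
    - [0,0,0]

```text
clock: 27.4
ee_pos: [0.5884, -0.214, 0.1163]
tcp_rot: [180.0, 0.0, 55.8]
contact_force: [0.5, 0.3, -2.6]
opening: 0.0596
gripper_force: 44.8
```

```bash
python3 - <<'E'
from d import *
R2=E("z",55.8)@E("x",180)
delta(np.array([.5877,-.2135,.0807])+.0008*R2[:,0],R2)
s=read_state();print(s["ee_pos"],s["opening"])
w=snapshot("wrist");sc=snapshot("scene");tp=snapshot("top")
cv2.imwrite("pics/w6.png",w)
C=cam("wrist",s)
for c in([.082,.038],[.082,-.038]):
    X=np.array([.5877,-.2135,.062])+R2@np.array([c[0],c[1],0]);print(proj(C,X))
cv2.imwrite("pics/c6.png",np.vstack([np.hstack([w[60:210,170:390].repeat(2,0).repeat(2,1)[:, :400],cv2.resize(sc[200:300,160:293],(400,300),interpolation=cv2.INTER_CUBIC)])]))
E
```

```text
q [ 21.6  41.9  -7.   96.7   7.   41.8 -23. ] rot [179.98   0.    55.79]
twist [ 0.02  0.   -0.01] lin now [ 0.0008 -0.0009  0.0356] lin after [ 0.0008 -0.0009  0.0356]
[ 0.58839494 -0.21399776  0.11626688] 0.05960151369782671
[348.67441556  94.0996625 ]
[211.85383926  94.05067939]
```

View pics/c6.png

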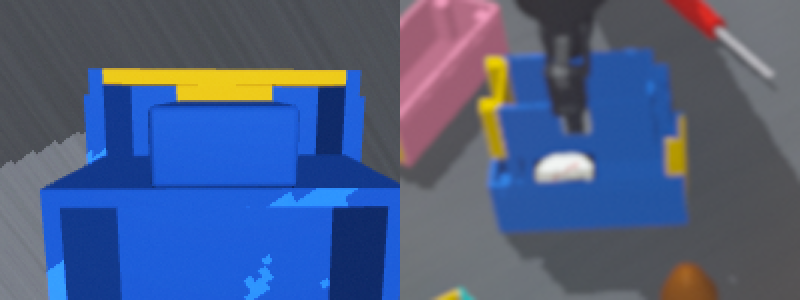

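The far rim corners read (214,94) and (350,94), within 2 px of prediction, and the rib (244–319) is centred on them. The alignment is good, so I'll lower slowly.

>>> arm_command:
  linear:
    - [0.0008,0,0.006]
    - [0,0,0.006]
    - [0,0,0.006]
    - [0,0,0.006]
    - [0,0,0.0015]
    - [0,0,0.0015]
    - [0,0,0.0015]
    - [0,0,0.0015]
    - [0,0,0]
  twist:
    - [0,0,0]
    - [0,0,0]
    - [0,0,0]
    - [0,0,0]
    - [0,0,0]
    - [0,0,0]
    - [0,0,0]
    - [0,0,0]
    - [0,0,0]

```text
clock: 28.68
ee_pos: [0.5881, -0.2137, 0.0856]
tcp_rot: [-180.0, 0.0, 55.8]
contact_force: [-0.1, 0.9, -2.6]
opening: 0.0598
gripper_force: 44.9
```

>>> arm_command:
  linear:
    - [0,0,0.001]
    - [0,0,0.001]
    - [0,0,0.001]
    - [0,0,0.001]
    - [0,0,0]
  twist:
    - [0,0,0]
    - [0,0,0]
    - [0,0,0]
    - [0,0,0]
    - [0,0,0]

```text
clock: 29.3
ee_pos: [0.588, -0.2137, 0.0815]
tcp_rot: [-180.0, 0.0, 55.7]
contact_force: [0.7, 0.0, -2.7]
opening: 0.0593
gripper_force: 44.9
```

>>> arm_command:
  linear:
    - [0,0,0.0005]
    - [0,0,0.0005]
    - [0,0,0.0004]
    - [0,0,0]
  twist:
    - [0,0,0]
    - [0,0,0]
    - [0,0,0]
    - [0,0,0]

```text
clock: 29.8
ee_pos: [0.5881, -0.2137, 0.0808]
tcp_rot: [-180.0, 0.0, 55.8]
contact_force: [-1.8, 0.6, 3.6]
opening: 0.0594
gripper_force: 45.6
```

Contact at 6 N, at the expected height (0.0808 m). Releasing, then rising.

>>> arm_command:
  linear:
    - [0,0,0]
    - [0,0,0]
    - [0,0,0]
    - [0,0,0]
    - [0,0,0]
    - [0,0,0]
    - [0,0,0]
    - [0,0,0]
  twist:
    - [0,0,0]
    - [0,0,0]
    - [0,0,0]
    - [0,0,0]
    - [0,0,0]
    - [0,0,0]
    - [0,0,0]
    - [0,0,0]
  claw: 1

```text
clock: 30.8
ee_pos: [0.5881, -0.2137, 0.0803]
tcp_rot: [-180.0, 0.0, 55.8]
contact_force: [-0.5, 0.0, 0.2]
opening: 0.0856
gripper_force: 0.0
```

>>> arm_command:
  linear:
    - [0,0,-0.01]
    - [0,0,-0.02]
    - [0,0,-0.03]
    - [0,0,-0.04]
    - [0,0,-0.04]
    - [0,0,-0.04]
    - [0,0,0]
    - [0,0,0]
  twist:
    - [0,0,0]
    - [0,0,0]
    - [0,0,0]
    - [0,0,0]
    - [0,0,0]
    - [0,0,0]
    - [0,0,0]
    - [0,0,0]

```text
clock: 31.8
ee_pos: [0.5878, -0.2136, 0.2603]
tcp_rot: [-180.0, 0.0, 55.8]
contact_force: [-0.1, 0.4, -0.5]
opening: 0.0855
gripper_force: 0.0
```

```bash
python3 - <<'E'
from d import *
s=read_state();C=cam("wrist",s);w=snapshot("wrist");cv2.imwrite("pics/w7.png",w)
R2=E("z",55.8)@E("x",180);B=np.array([.5877,-.2135,0])
for n,c in(("rib end tip",[.075,0,-.114]),("tote corner",[.062,.03,-.114]),("tote corner",[.062,-.03,-.114]),("base corner",[.082,.038,-.062]),("yel rib",[-.075,.03,-.114])):print(n,proj(C,B+R2@np.array(c)).round(0))
E
```

```text
rib end tip [282. 106.]
tote corner [318. 123.]
tote corner [246. 123.]
base corner [321.  98.]
yel rib [313. 270.]
```

View pics/w7.png

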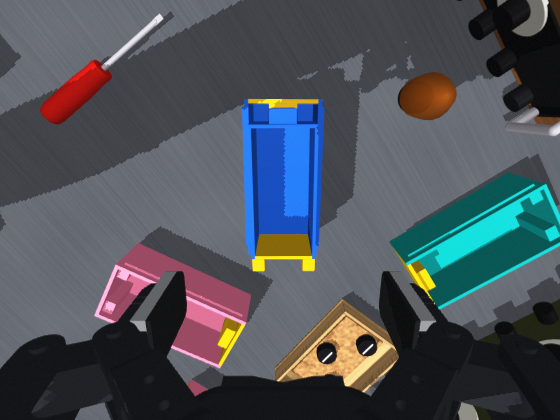

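The stacked tote is where predicted: blue-end corners at about (247,124) and (319,124), yellow ribs at row 270, level and centred with the yellow ends opposed. Handing in.

```bash
python3 -c "
from bench import *
print(job_done())"
```

```text
the job is handed in; nothing more can be done
None
```

The empty tote was laid over onto its base and let go, then regripped from above and stacked on the loaded tote with the yellow ends opposed; the last view shows it level and centred, and I handed the job in at about 32 s (no verdict was returned).

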